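# Shut and latch the battery cover of a bench instrument

## Robot

A 6-joint arm with a two-finger parallel gripper is mounted at the origin on the work surface. World frame = base frame: x ahead of the robot, y to its left, z up, the work surface at z = 0. Lengths are in mm, angles in degrees, forces in N, time in s.
With the tool pointing down it reaches from about 375 to 900 mm from the base axis. Payload 3.1 kg.
Tool frame: the origin (TCP) lies between the finger pads, 19 mm behind the fingertips; this is the grasp point; z points along the fingers, y is the line along which they close (so a half turn about z gives the same grasp; the last joint's range is limited). The gripper opens to 87 mm and grips with 3 to 60 N. Pads are 19 mm wide; open, the fingers measure 117 mm over their backs; the gripper's body (75 mm by 190 mm) begins 51 mm behind the grasp point.
Start: joints at [-82.936, 30.224, 82.088, -0, 67.689, -10.227], TCP at [185.798, -596.721, 241.248] pointing down, gripper open.
Joint ranges: [-176.69, 176.69], [-43.24, 126.21], [12.49, 139.97], [-82, 262], [0, 151.66], [-163.58, 163.58]. Speed limits (degrees/s): [159.86, 159.86, 180, 180, 180, 180].

## Interface

Orientations are given as a 3x3 rotation matrix whose columns are the frame's x, y, z axes.
In Python, from workcell import bot, imaging, job_done gives the robot as it stands.
- The arm moves only by the shell command python3 -m pendant 'ROWS' [FORCE]. ROWS is text: rows parted by semicolons, each of 7 numbers parted by spaces: the shift along the tool's x, y, z in mm, then the turn, a rotation vector about the tool's x, y, z in degrees, then the finger opening in mm, from 0 to 87. A call has 1 to 5 rows; each row shifts and turns the commanded pose from where the row before left it, along the tool's axes as they then stand; what a row does not reach is not made up. A row lasts 1/8 s, in which the tool goes at most 62.5 mm and 10.7 degrees, less where a joint would pass 70% of its speed; a pose out of reach is approached as far as the arm can. A call with a gripper value outside its range is refused whole. The fingers move at their own pace and stop on an object; FORCE is the grip in N (left out, the last holds). Time passes only in rows, so rows that do not move let the fingers close. It gives the time, the measured TCP pose, the force, the opening and the grip force at its end, in the units of the state.
- bot.sense(): the state, without advancing time (a new reading comes with each control period).
- imaging.get_image(name): name is "scene" or "top" or "wrist"; returns (picture, depth): 400x640x3 uint8, red, green, blue; 400x640 float32, mm along the optical axis (not along the pixel's ray), 0 where there is no reading.
- imaging.camera_model(name): a dict with "fx", "fy", "cx", "cy" (pixels), "extrinsics" (4x4, takes a point from world to camera coordinates). Camera axes: x right, y up, looking along -z (the intrinsics and any distortion apply to the point x, -y, -z); pixel columns grow to the right and rows downward; lengths in mm; the calibration is good to about 2 mm. The wrist camera is an equidistant fisheye: a pixel r from the principal point sees the ray r / f radians off the axis. A picture is of the moment at which its call begins: read the wrist's pose just before it. camera_model takes no time and is no camera call; for the wrist camera it gives the pose at the moment of the call.
- job_done(): hands the job in; it is judged then, once.
The state is a dict: "time_s": time; "joints": joint angles; "joint_velocities": joint speeds; "tau": joint torques, N m; "position": TCP position; "tool_rot": TCP orientation; "ft_force": force on the tool from outside, world axes, zero at the start; "wrist_torque": the same for the moment, N m; "width": finger opening in mm; "grip_force": force on a finger pad.
Only numpy, scipy, OpenCV 4.12 (cv2) and the standard library are available. Lean on these libraries where they do the work, as an engineer would, in place of code of your own. Each camera call takes 0.05 s, during which the arm holds its last target. There are 200 camera calls.

## Task

Slide the white battery cover of the blue instrument case fully shut, then push its red-winged sprung stud in just until you feel it reach the bottom, turn it a quarter turn clockwise until it locks, and let go. Do not force the stud, neither down nor round, and leave everything else on the bench where it is.

Things in the scene. Friction and masses are not known exactly. Their poses are not given: they have to be found in the camera images.
- case: Instrument case fixed to the bench, 200 (x) x 310 (y) x 66 mm high, blue below and grey on top; origin at the centre of its underside. x is across the cover's travel, y along it, z up. With the cover shut the stud's axis stands at case x = -30, y = -20 mm.
- cover (a joint): White sliding cover, 100 x 130 x 4 mm, top 71 mm above the bench, between two aluminium rails. 0 = fully shut against its stop; grows (m) up to 0.065 as it opens towards the case's +y; shut it towards -y. About 3 N of friction; stays where left. It carries the stud, which may serve as its handle. The stud can go in only with the cover fully shut.
- stud: Sprung quarter-turn stud on the cover: red upright wing 36 long, 10 thick, 30 mm high, on a dark flange 38 mm across, on a shaft with a spring; cross pin hidden below the cover. Origin on its axis, level with the cover's top when up; moves with it. x along the wing, z up. Flange 33 to 37, wing top 67 mm above the origin. Unlocked, the wing lies along the case's x (green mark), locked along y.
- stud_grip (a point): Point on the stud's axis 21 mm above the flange's top (58 mm above the stud's origin): a good place for the TCP when gripping the wing across its 10 mm thickness from above, fingertips then 2 mm above the flange. Axes as the stud's.
- push (a joint): How far the stud is in (m): 0 = up, 0.030 at most. Spring 3 N plus 0.25 N per mm, damped 0.1 N per mm/s. It can turn at a depth that differs every time, 9.5 to 24.5 mm, unseen; 1 mm deeper its foot meets a stiff floor (20 N/mm), and the push climbs past the spring's 9.4 N. Over 18 N on the inside of the case damages it. Let go unlocked it rises; locked it rests 3 mm above the turning depth.
- turn (a joint): Angle of the stud (rad). About 0 = unlocked, wing along the case's x; grows as the stud is turned clockwise seen from above. While pushed in deep enough it turns to a hard stop at about 1.65; from about 1.3 on it comes up into a notch when let go and is locked.
- screwdriver: Loose screwdriver, 160 mm, red handle, on the bench by the case's -x side; leave alone. Origin mid-length on the underside.
- spool: Loose blue solder spool, 60 mm in diameter, 36 high, by the case's -y end; leave alone. Origin under its centre.
- jar: Loose clear jar with yellow cap, 48 mm in diameter, 70 high, by the case's +y end; leave alone. Origin under its centre.
- board: Loose black circuit board with a red display and three knobs, 90 x 130 mm, 27 high, beyond the case; leave alone. Origin under its centre.
- tape: Loose roll of yellow tape, 68 mm in diameter, 19 high, to the right; leave alone. Origin under its centre.
- clampblock: Loose wooden block 100 x 32 x 65 mm high with a brass plate, to the left; leave alone. Origin under its centre.
- kit: Loose clear open box with a small coil kit, 90 x 120 x 60 mm, to the right; leave alone. Origin under its centre.

How it is judged:
By the outcome, as a careful person would: the job done as asked, in the order asked, and still so for the second after the job is handed in, with the robot touching nothing.
It also fails if it takes over 40 s, if anything falls off the work surface, if the arm or the gripper's body presses on something with over 40 N, if the wrist force passes 120 N, or if a joint passes its speed limit or range.

## Working session

There is one attempt and no reset: what is moved stays moved. The work goes in short steps, Python scripts to look and compute and a shell command to move; the robot and the scene stay as the last step left them, time stands still between calls to the robot, and variables do not carry over. Pictures are saved under pics/ and viewed, at most 10 in all, crops included, and the job is handed in when it is done.

```bash
ls; mkdir -p pics; python3 - <<'E'
from workcell import bot, imaging
import cv2,numpy as np
s=bot.sense();print(s['time_s'],s['position'],s['tool_rot'],s['width'],s['ft_force'])
for n in('scene','top'):
    p,d=imaging.get_image(n);cv2.imwrite(f'pics/{n}0.png',p[:,:,::-1]);np.save(f'pics/{n}0d.npy',d)
    m=imaging.camera_model(n);print(n,m['fx'],m['cx'],m['cy'],np.round(m['extrinsics'],3).tolist(), [k for k in m])
E
```

```text
pics
0.0 [ 185.71406636 -596.03912838  240.26020165] [[ 9.54799622e-01  2.97250069e-01 -2.79102189e-04]
 [ 2.97249951e-01 -9.54797191e-01  2.18878467e-03]
 [ 3.84130408e-04 -2.17281389e-03 -9.99997566e-01]] 86.94425215346632 [-0.4296055   0.48529364 -0.45887167]
scene 487.5845470619488 310.22414328672284 204.44600736778293 [[-0.28, 0.96, 0.01, 182.455], [-0.83, -0.247, 0.501, 437.781], [0.483, 0.132, 0.865, -1632.024], [0.0, 0.0, 0.0, 1.0]] ['fx', 'fy', 'cx', 'cy', 'extrinsics']
top 407.21587427734346 320.486697323042 195.95236175947232 [[-0.012, -1.0, -0.018, 7.813], [0.996, -0.014, 0.093, -587.672], [-0.093, -0.017, 0.995, -1356.037], [0.0, 0.0, 0.0, 1.0]] ['fx', 'fy', 'cx', 'cy', 'extrinsics']
```

View pics/top0.png

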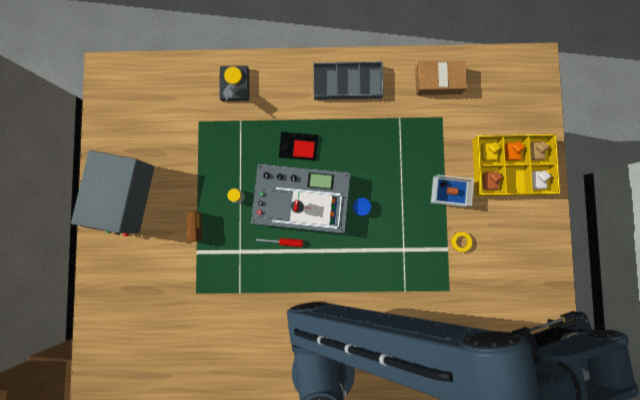

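View pics/scene0.png

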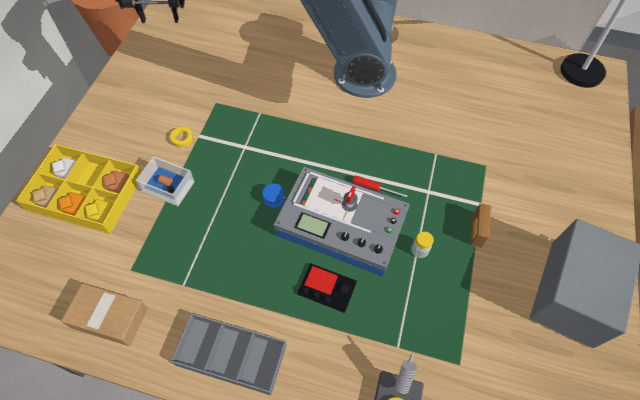

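Top: case centred near (300,199), stud near (297,206), spool at (362,207), jar at (234,195). Scene: the stud is at about (350,200). Next, enlarged crops of both.

```bash
python3 - <<'E'
import cv2,numpy as np
a=cv2.imread('pics/top0.png')[155:240,245:355];b=cv2.imread('pics/scene0.png')[160:275,265:415]
a=cv2.resize(a,None,fx=7,fy=7,interpolation=2);cv2.imwrite('pics/topc.png',a)
b=cv2.resize(b,None,fx=5,fy=5,interpolation=2);cv2.imwrite('pics/scenec.png',b)
E
```

```text
(no output)
```

View pics/topc.png

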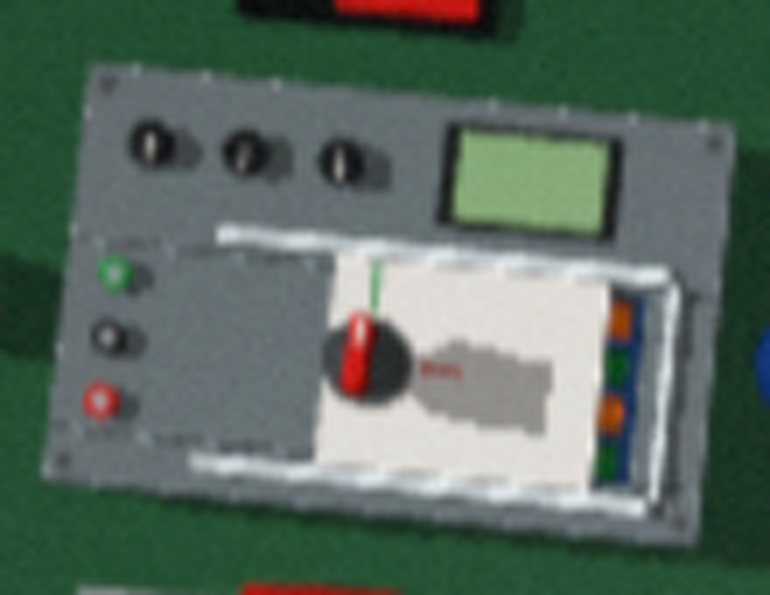

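View pics/scenec.png

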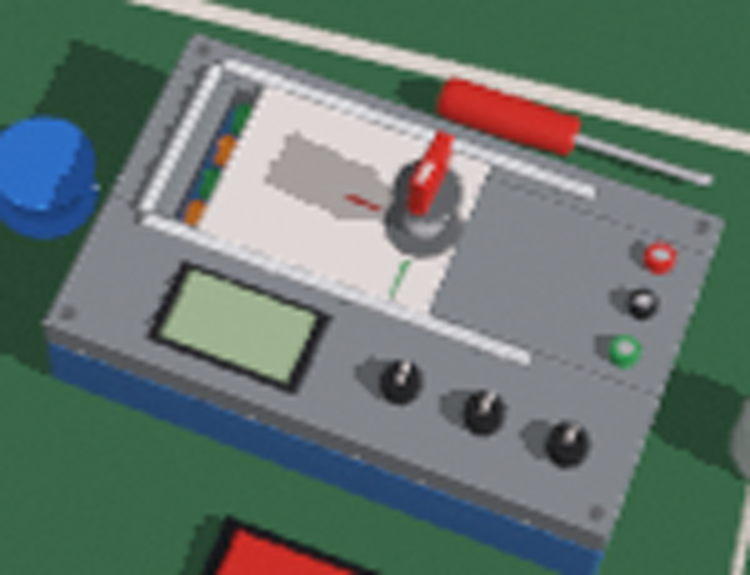

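Top crop: case corners at (92,64), (735,125), (697,545) and (45,480); wing centre about (357,352). Scene crop: corners at (195,37), (722,220), (605,548) and (45,325); wing top about (434,160).

```bash
cat >h.py <<'E'
import numpy as np
from workcell import imaging
def ray(n,px):
    m=imaging.camera_model(n);E=np.array(m['extrinsics']);R=E[:3,:3]
    d=np.array([(px[0]-m['cx'])/m['fx'],-(px[1]-m['cy'])/m['fy'],-1]);d=R.T@d
    return -R.T@E[:3,3],d/np.linalg.norm(d)
def tri(a,b):
    A=np.zeros((3,3));v=np.zeros(3);rs=[a,b]
    for c,d in rs:
        P=np.eye(3)-np.outer(d,d);A+=P;v+=P@c
    x=np.linalg.solve(A,v);return x,[np.linalg.norm((np.eye(3)-np.outer(d,d))@(x-c)) for c,d in rs][0]
def atz(r,z): c,d=r;return c+d*(z-c[2])/d[2]
E
python3 - <<'E'
from h import *
T=lambda u,v:ray('top',(245+(u+.5)/7-.5,155+(v+.5)/7-.5))
S=lambda u,v:ray('scene',(265+(u+.5)/5-.5,160+(v+.5)/5-.5))
# corners: +x+y, +x-y, -x-y, -x+y
t=[(92,64),(735,125),(697,545),(45,480)];s=[(605,548),(45,325),(195,37),(722,220)]
P=[]
for a,b in zip(t,s):
    x,e=tri(T(*a),S(*b));print(x.round(1),round(e,1),atz(T(*a),66).round(1),atz(S(*b),66).round(1));P.append((atz(T(*a),66)+atz(S(*b),66))[:2]/2)
P=np.array(P);c=P.mean(0);M=np.array([(100,155),(100,-155),(-100,-155),(-100,155)])
H=(P-c).T@M;yaw=np.arctan2(H[1,0]-H[0,1],H[0,0]+H[1,1]);R=np.array([[np.cos(yaw),-np.sin(yaw)],[np.sin(yaw),np.cos(yaw)]])
print(c,np.degrees(yaw),(P-c-M@R.T).round(1))
print('shut stud',c+R@[-30,-20],'open',c+R@[-30,45])
x,e=tri(T(357,352),S(434,160));print('wing',x,e,atz(T(357,352),138),atz(S(434,160),138)); w=x[:2];print('case coords',R.T@(w-c))
for n,u in(('board top edge',(240,10)),):pass
E
```

```text
[696.3 208.3  59.4] 0.3 [695.1 207.4  66. ] [699.4 207.7  66. ]
[660.8 -97.8  67.7] 0.3 [661.1 -98.1  66. ] [659.9 -97.8  66. ]
[463.  -75.9  64.4] 0.7 [463.2 -76.6  66. ] [463.9 -74.9  66. ]
[497.4 229.   67.2] 0.1 [497.5 229.2  66. ] [496.6 229.2  66. ]
[579.57660944  65.75861226] -6.488534409110002 [[ 0.8 -0.9]
 [-0.9  1.6]
 [ 0.8  1.2]
 [-0.7 -1.9]]
shut stud [547.50868706  49.27685404] open [554.85397212 113.86049584]
wing [550.25974074  76.66342568 140.13785998] 0.6374544438350023 [550.54305919  76.20630497 138.        ] [548.77645767  77.14019867 138.        ]
case coords [-30.36137092   7.52202778]
```

Cover open by about 27 mm; the stud is at about (550,77), with its top at 138–140 as expected. First I'll translate above it at safe height, then turn the tool the way that leaves room for the clockwise quarter turn.

```bash
python3 -m pendant '42 -41 0 0 0 0 87;42 -41 0 0 0 0 87;42 -41 0 0 0 0 87;42 -41 0 0 0 0 87;42 -41 0 0 0 0 87' && python3 -m pendant '42 -41 0 0 0 0 87;42 -41 0 0 0 0 87;42 -41 0 0 0 0 87;42 -41 0 0 0 0 87;42 -41 0 0 0 0 87' && python3 -m pendant '42 -41 0 0 0 0 87;42 -41 0 0 0 0 87;42 -41 0 0 0 0 87;0 0 0 0 0 -10.5 60;0 0 0 0 0 -10.5 50' && python3 -m pendant '0 0 0 0 0 -10.5 45;0 0 0 0 0 -10.5 45;0 0 0 0 0 -10.5 45;0 0 0 0 0 -10.5 45;0 0 0 0 0 -10.5 45' && python3 -m pendant '0 0 0 0 0 -10.5 45;0 0 0 0 0 -10.5 45;0 0 0 0 0 -10.5 45;0 0 0 0 0 -10.5 45;0 0 0 0 0 -10.5 45'
```

```text
time_s: 0.72
position: [325.9, -336.7, 241.1]
tool_rot: [[0.955, 0.297, 0.0], [0.297, -0.955, 0.0], [0.0, -0.0, -1.0]]
ft_force: [1.7, 0.1, 0.7]
width: 87.5
grip_force: 0.0
time_s: 1.35
position: [465.5, -78.6, 241.2]
tool_rot: [[0.955, 0.297, -0.0], [0.297, -0.955, -0.0], [-0.0, 0.0, -1.0]]
ft_force: [1.0, -0.9, 0.3]
width: 86.8
grip_force: 0.0
time_s: 1.98
position: [548.5, 75.7, 240.6]
tool_rot: [[0.78, 0.626, -0.001], [0.626, -0.78, 0.0], [-0.001, -0.001, -1.0]]
ft_force: [0.2, 0.1, 0.3]
width: 73.9
grip_force: 0.0
time_s: 2.6
position: [548.3, 74.5, 240.8]
tool_rot: [[-0.02, 1.0, -0.001], [1.0, 0.02, 0.0], [0.0, -0.001, -1.0]]
ft_force: [1.2, -0.1, 0.6]
width: 45.2
grip_force: 0.0
time_s: 3.22
position: [548.3, 74.5, 240.8]
tool_rot: [[-0.805, 0.593, -0.001], [0.593, 0.805, 0.0], [0.001, -0.001, -1.0]]
ft_force: [0.1, 1.1, -0.1]
width: 45.6
grip_force: 0.0
```

```bash
python3 -m pendant '0 0 0 0 0 -10.5 45;0 0 0 0 0 -10.5 45;0 0 0 0 0 0 45;0 0 0 0 0 0 45'; python3 - <<'E'
from workcell import bot, imaging
import cv2,numpy as np
s=bot.sense();R=s['tool_rot'];print(s['time_s'],s['position'],np.degrees(np.arctan2(R[1][0],R[0][0])),s['joints'],s['ft_force'],s['width'])
m=imaging.camera_model('wrist');np.save('pics/w1E.npy',m['extrinsics']);print(m['fx'],m['fy'],m['cx'],m['cy'])
p,d=imaging.get_image('wrist');cv2.imwrite('pics/w1.png',p[:,:,::-1])
E
```

```text
time_s: 3.72
position: [548.5, 74.5, 241.0]
tool_rot: [[-0.962, 0.273, -0.001], [0.273, 0.962, 0.0], [0.001, -0.0, -1.0]]
ft_force: [-0.2, 0.4, -0.4]
width: 45.3
grip_force: 0.0
3.725 [548.53048018  74.5028885  241.03995764] 164.1403821316875 [-3.83404050e+00  2.47450987e+01  9.24316295e+01  3.27122401e-03
  6.28529667e+01 -7.79759168e+01] [-0.22318717  0.42274333 -0.3866155 ] 45.256243068472905
309.70691628693146 309.70691628693146 319.6276959063564 198.686422774763
```

View pics/w1.png

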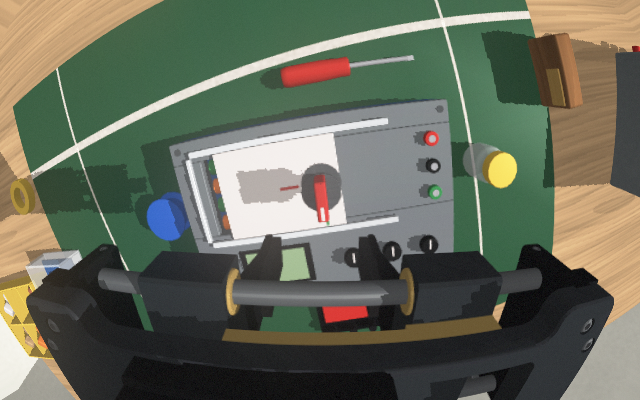

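Wrist view: flange centre about (321,188), red wing from (320,178) to (324,222), case corners at (171,146), (446,100) and (450,252). I'll enlarge it for an accurate wing position.

```bash
python3 - <<'E'
import cv2
a=cv2.imread('pics/w1.png')[160:235,280:380]
cv2.imwrite('pics/w1c.png',cv2.resize(a,None,fx=8,fy=8,interpolation=2))
E
```

```text
(no output)
```

View pics/w1c.png

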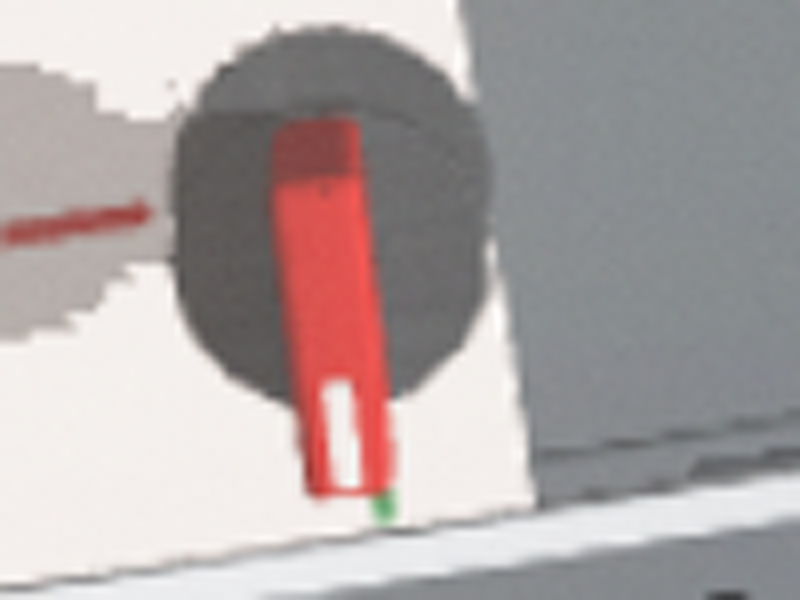

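Crop: wing top face corners (275,185), (362,178), (393,492), (310,497); rail edge from (0,585) to (800,470).

```bash
cat >>h.py <<'E'
def wray(E,px,f=309.70691628693146,cx=319.6276959063564,cy=198.686422774763):
    u,v=px[0]-cx,px[1]-cy;r=np.hypot(u,v);t=r/f;s=np.sin(t)/max(r,1e-9)
    d=np.array([u*s,-v*s,-np.cos(t)]);R=E[:3,:3];return -R.T@E[:3,3],R.T@d
E
python3 - <<'E'
from h import *
E=np.load('pics/w1E.npy');W=lambda u,v:wray(E,(280+(u+.5)/8-.5,160+(v+.5)/8-.5))
q=[(275,185),(362,178),(393,492),(310,497)];Q=np.array([atz(W(*p),138) for p in q]);print(Q.round(1));c=Q.mean(0);print(c)
a=(Q[2]+Q[3]-Q[0]-Q[1])/2;print('len',np.linalg.norm(a),'yaw',np.degrees(np.arctan2(a[1],a[0])))
cp=(335,338);T=ray('top',(245+(357.5)/7-.5,155+352.5/7-.5));print(tri(W(*cp),T));S=ray('scene',(265+434.5/5-.5,160+160.5/5-.5));print(tri(W(*cp),S))
a,b=atz(W(0,585),75),atz(W(800,470),75);d=a-b;print('rail yaw',np.degrees(np.arctan2(d[1],d[0]))+90)
f=lambda p,z:atz(wray(E,p),z)
P=[f((171,146),66),f((446,100),66)];d=P[1]-P[0];print(P,np.linalg.norm(d),np.degrees(np.arctan2(d[1],d[0]))-90)
print('flange',atz(W(333,215),108))
E
```

```text
[[529.2  75.1 138. ]
 [530.9  83.8 138. ]
 [565.1  77.7 138. ]
 [563.3  69.1 138. ]]
[547.11590218  76.42816865 138.        ]
len 34.71314540861555 yaw -10.048235302115902
(array([550.83793204,  76.30741317, 126.98272121]), np.float64(0.9141585028142337))
(array([547.43627336,  76.6551454 , 135.87958917]), np.float64(0.34235372311501655))
rail yaw -7.096639080247002
[array([461.44273156, -72.93648805,  66.        ]), array([496.62361062, 229.08020995,  66.        ])] 304.05884318323876 -6.644242714846143
flange [541.96707642  77.78548676 108.        ]
```

Wing top centre is about (548,76.6), z about 137, with the wing's yaw about −9°. Align and descend to z≈129.

```bash
python3 -m pendant '0 0 0 0 0 -7 45;0 2 0 0 0 0 40;0 0 40 0 0 0 40;0 0 40 0 0 0 35;0 0 20 0 0 0 35' && python3 -m pendant '0 0 8 0 0 0 35;0 0 4 0 0 0 35;0 0 0 0 0 0 35'; python3 - <<'E'
from workcell import bot, imaging
import cv2,numpy as np
s=bot.sense();print(s['position'],s['ft_force'],s['wrist_torque'])
p,d=imaging.get_image('wrist');cv2.imwrite('pics/w2.png',cv2.resize(p[120:300,200:440,::-1],None,fx=3,fy=3,interpolation=2))
E
```

```text
time_s: 4.4
position: [547.8, 76.6, 139.2]
tool_rot: [[-0.988, 0.155, -0.003], [0.155, 0.988, 0.0], [0.003, -0.0, -1.0]]
ft_force: [0.4, -0.7, 0.2]
width: 35.4
grip_force: 0.0
time_s: 4.78
position: [549.5, 76.5, 129.8]
tool_rot: [[-0.988, 0.152, 0.001], [0.152, 0.988, -0.0], [-0.001, 0.0, -1.0]]
ft_force: [0.1, -0.4, 0.5]
width: 35.1
grip_force: 0.0
[549.51709867  76.46996067 129.81516766] [ 0.13721398 -0.40955292  0.49861223] [ 0.01488931 -0.0901898   0.01155894]
```

View pics/w2.png

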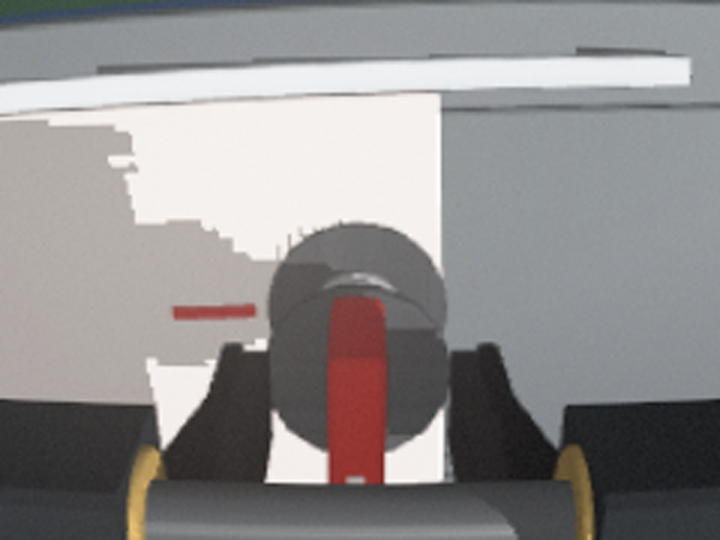

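Wing is centred between the fingers and aligned with them. Grip, then slide.

```bash
python3 -m pendant '0 0 1 0 0 0 5;0 0 0 0 0 0 5;0 0 0 0 0 0 5;0 0 0 0 0 0 5' 30 && python3 -m pendant '-0.2 -5 0 0 0 0 5;-0.2 -5 0 0 0 0 5;-0.2 -5 0 0 0 0 5;-0.2 -5 0 0 0 0 5;0 0 0 0 0 0 5' 30; python3 -c "
from workcell import bot
print(bot.sense()['wrist_torque'])"
```

```text
time_s: 5.32
position: [549.1, 76.2, 128.5]
tool_rot: [[-0.988, 0.151, 0.0], [0.151, 0.988, -0.0], [-0.0, -0.0, -1.0]]
ft_force: [-0.6, -1.1, 2.0]
width: 10.2
grip_force: 30.0
time_s: 5.95
position: [546.7, 55.8, 128.3]
tool_rot: [[-0.988, 0.152, -0.0], [0.152, 0.988, -0.001], [0.0, -0.001, -1.0]]
ft_force: [-0.8, 1.4, 1.4]
width: 9.6
grip_force: 30.0
[ 0.33525977 -0.13484402 -0.01630225]
```

```bash
cat >ok.py <<'E'
import sys,numpy as np
from workcell import bot
s=bot.sense();f=s['ft_force'];w=s['wrist_torque'];p=s['position']
k,lim=sys.argv[1],float(sys.argv[2]);v={'y':f[1],'z':f[2],'t':abs(w[2])}[k]
print(np.round(p,2),np.round(f,1),np.round(w,2));sys.exit(v>lim)
E
q(){ grep -v . /dev/null; }
python3 -m pendant '-0.1 -3 0 0 0 0 5;0 0 0 0 0 0 5' >/dev/null; python3 ok.py y 6 && python3 -m pendant '0 -1 0 0 0 0 5;0 0 0 0 0 0 5' >/dev/null && python3 ok.py y 6 && python3 -m pendant '0 -1 0 0 0 0 5;0 0 0 0 0 0 5' >/dev/null && python3 ok.py y 6 && python3 -m pendant '0 -1 0 0 0 0 5;0 0 0 0 0 0 5' >/dev/null && python3 ok.py y 6 && python3 -m pendant '0 -1 0 0 0 0 5;0 0 0 0 0 0 5' >/dev/null && python3 ok.py y 6 && python3 -m pendant '0 -1 0 0 0 0 5;0 0 0 0 0 0 5' >/dev/null && python3 ok.py y 6 && python3 -m pendant '0 -1 0 0 0 0 5;0 0 0 0 0 0 5' >/dev/null && python3 ok.py y 6 && python3 -m pendant '0 -1 0 0 0 0 5;0 0 0 0 0 0 5' >/dev/null && python3 ok.py y 6
```

```text
[546.45  53.31 128.28] [0.6 1.2 2.5] [ 0.5  -0.19  0.02]False
```

```bash
sed -i 's/sys.exit(v>lim)/sys.exit(int(v>lim))/' ok.py
python3 -m pendant '0 -1 0 0 0 0 5;0 0 0 0 0 0 5' >/dev/null && python3 ok.py y 6 && python3 -m pendant '0 -1 0 0 0 0 5;0 0 0 0 0 0 5' >/dev/null && python3 ok.py y 6 && python3 -m pendant '0 -1 0 0 0 0 5;0 0 0 0 0 0 5' >/dev/null && python3 ok.py y 6 && python3 -m pendant '0 -1 0 0 0 0 5;0 0 0 0 0 0 5' >/dev/null && python3 ok.py y 6 && python3 -m pendant '0 -1 0 0 0 0 5;0 0 0 0 0 0 5' >/dev/null && python3 ok.py y 6 && python3 -m pendant '0 -1 0 0 0 0 5;0 0 0 0 0 0 5' >/dev/null && python3 ok.py y 6 && python3 -m pendant '0 -1 0 0 0 0 5;0 0 0 0 0 0 5' >/dev/null && python3 ok.py y 6
```

```text
[546.33  52.63 128.26] [1.2 2.2 2.6] [ 0.64 -0.32  0.01]
[546.23  51.58 128.25] [0.6 2.7 2.1] [ 0.64 -0.27 -0.02]
[546.07  50.53 128.26] [1.2 3.4 1.2] [ 0.63 -0.33 -0.01]
[545.94  49.51 128.3 ] [0.9 1.9 1.5] [ 0.67 -0.35  0.03]
[545.84  48.65 128.32] [1.7 3.7 1.5] [ 0.74 -0.46 -0.  ]
[545.81  48.43 128.34] [1.2 6.1 2.3] [ 1.29 -0.6  -0.03]
```

```bash
python3 -m pendant '0 -1 0 0 0 0 5;0 0 0 0 0 0 5' >/dev/null ; python3 ok.py y 6;  python3 -m pendant '0 0.8 0 0 0 0 5;0 0 0 0 0 0 5' >/dev/null ; python3 ok.py y 6
```

```text
[545.77  48.26 128.36] [2.2 8.6 2.4] [ 1.74 -0.62  0.03]
[545.82  48.42 128.37] [1.  5.7 1.7] [ 1.32 -0.51 -0.07]
```

Cover at its stop. Now push: first 8.5 mm quickly (no floor before 10.5), then small checked steps.

```bash
python3 -m pendant '0 0 2 0 0 0 5;0 0 2 0 0 0 5;0 0 2 0 0 0 5;0 0 2 0 0 0 5;0 0 0 0 0 0 5' 45 >/dev/null ; python3 ok.py z 9 && python3 -m pendant '0 0 0.5 0 0 0 5;0 0 0.5 0 0 0 5'>/dev/null && python3 ok.py z 9 && python3 -m pendant '0 0 0.5 0 0 0 5;0 0 0.5 0 0 0 5'>/dev/null && python3 ok.py z 9
```

```text
[545.82  48.41 120.59] [2.  7.3 3.6] [ 1.37 -0.44 -0.03]
[545.82  48.43 119.75] [2.1 6.5 4.9] [ 1.46 -0.43  0.02]
[545.82  48.43 118.79] [1.1 6.  4.3] [ 1.41 -0.38 -0.  ]
```

```bash
cat >fz.py <<'E'
import sys,numpy as np
from workcell import bot
s=bot.sense();d=128.37-s['position'][2];e=s['ft_force'][2]-(3+.25*d);w=s['wrist_torque']
print(round(s['time_s'],2),'depth',round(d,2),'Fz',round(s['ft_force'][2],1),'excess',round(e,1));sys.exit(int(e>2))
E
python3 -m pendant '0 0 0.4 0 0 0 5'>/dev/null && python3 fz.py && python3 -m pendant '0 0 0.4 0 0 0 5'>/dev/null && python3 fz.py && python3 -m pendant '0 0 0.4 0 0 0 5'>/dev/null && python3 fz.py && python3 -m pendant '0 0 0.4 0 0 0 5'>/dev/null && python3 fz.py && python3 -m pendant '0 0 0.4 0 0 0 5'>/dev/null && python3 fz.py && python3 -m pendant '0 0 0.4 0 0 0 5'>/dev/null && python3 fz.py && python3 -m pendant '0 0 0.4 0 0 0 5'>/dev/null && python3 fz.py && python3 -m pendant '0 0 0.4 0 0 0 5'>/dev/null && python3 fz.py && python3 -m pendant '0 0 0.4 0 0 0 5'>/dev/null && python3 fz.py && python3 -m pendant '0 0 0.4 0 0 0 5'>/dev/null && python3 fz.py && python3 -m pendant '0 0 0.4 0 0 0 5'>/dev/null && python3 fz.py && python3 -m pendant '0 0 0.4 0 0 0 5'>/dev/null && python3 fz.py
```

```text
9.45 depth 9.98 Fz 5.4 excess -0.1
9.57 depth 10.36 Fz 4.9 excess -0.7
9.7 depth 10.74 Fz 5.2 excess -0.5
9.82 depth 11.16 Fz 5.6 excess -0.2
9.95 depth 11.52 Fz 6.1 excess 0.2
10.07 depth 11.91 Fz 5.0 excess -1.0
10.2 depth 12.27 Fz 5.7 excess -0.3
10.32 depth 12.65 Fz 6.5 excess 0.3
10.45 depth 13.05 Fz 5.6 excess -0.7
10.57 depth 13.45 Fz 5.2 excess -1.1
10.7 depth 13.85 Fz 5.7 excess -0.7
10.82 depth 14.23 Fz 6.2 excess -0.4
```

```bash

python3 -m pendant '0 0 0.4 0 0 0 5'>/dev/null && python3 fz.py && python3 -m pendant '0 0 0.4 0 0 0 5'>/dev/null && python3 fz.py && python3 -m pendant '0 0 0.4 0 0 0 5'>/dev/null && python3 fz.py && python3 -m pendant '0 0 0.4 0 0 0 5'>/dev/null && python3 fz.py && python3 -m pendant '0 0 0.4 0 0 0 5'>/dev/null && python3 fz.py && python3 -m pendant '0 0 0.4 0 0 0 5'>/dev/null && python3 fz.py && python3 -m pendant '0 0 0.4 0 0 0 5'>/dev/null && python3 fz.py && python3 -m pendant '0 0 0.4 0 0 0 5'>/dev/null && python3 fz.py && python3 -m pendant '0 0 0.4 0 0 0 5'>/dev/null && python3 fz.py && python3 -m pendant '0 0 0.4 0 0 0 5'>/dev/null && python3 fz.py && python3 -m pendant '0 0 0.4 0 0 0 5'>/dev/null && python3 fz.py && python3 -m pendant '0 0 0.4 0 0 0 5'>/dev/null && python3 fz.py && python3 -m pendant '0 0 0.4 0 0 0 5'>/dev/null && python3 fz.py && python3 -m pendant '0 0 0.4 0 0 0 5'>/dev/null && python3 fz.py && python3 -m pendant '0 0 0.4 0 0 0 5'>/dev/null && python3 fz.py && python3 -m pendant '0 0 0.4 0 0 0 5'>/dev/null && python3 fz.py
```

```text
10.95 depth 14.6 Fz 5.6 excess -1.1
11.07 depth 15.0 Fz 5.5 excess -1.2
11.2 depth 15.38 Fz 7.3 excess 0.5
11.32 depth 15.76 Fz 5.5 excess -1.4
11.45 depth 16.15 Fz 6.7 excess -0.3
11.57 depth 16.52 Fz 6.4 excess -0.7
11.7 depth 16.93 Fz 6.7 excess -0.5
11.82 depth 17.31 Fz 6.0 excess -1.3
11.95 depth 17.72 Fz 7.3 excess -0.1
12.07 depth 18.08 Fz 6.9 excess -0.6
12.2 depth 18.44 Fz 7.0 excess -0.6
12.32 depth 18.86 Fz 7.4 excess -0.3
12.45 depth 19.24 Fz 6.9 excess -0.9
12.57 depth 19.65 Fz 7.7 excess -0.2
12.7 depth 20.02 Fz 7.0 excess -1.0
12.82 depth 20.4 Fz 7.8 excess -0.3
```

```bash

python3 -m pendant '0 0 0.4 0 0 0 5'>/dev/null && python3 fz.py && python3 -m pendant '0 0 0.4 0 0 0 5'>/dev/null && python3 fz.py && python3 -m pendant '0 0 0.4 0 0 0 5'>/dev/null && python3 fz.py && python3 -m pendant '0 0 0.4 0 0 0 5'>/dev/null && python3 fz.py && python3 -m pendant '0 0 0.4 0 0 0 5'>/dev/null && python3 fz.py && python3 -m pendant '0 0 0.4 0 0 0 5'>/dev/null && python3 fz.py && python3 -m pendant '0 0 0.4 0 0 0 5'>/dev/null && python3 fz.py && python3 -m pendant '0 0 0.4 0 0 0 5'>/dev/null && python3 fz.py && python3 -m pendant '0 0 0.4 0 0 0 5'>/dev/null && python3 fz.py && python3 -m pendant '0 0 0.4 0 0 0 5'>/dev/null && python3 fz.py && python3 -m pendant '0 0 0.4 0 0 0 5'>/dev/null && python3 fz.py && python3 -m pendant '0 0 0.4 0 0 0 5'>/dev/null && python3 fz.py
```

```text
12.95 depth 20.79 Fz 7.5 excess -0.7
13.07 depth 21.16 Fz 7.7 excess -0.6
13.2 depth 21.57 Fz 7.6 excess -0.8
13.32 depth 21.93 Fz 7.5 excess -1.0
13.45 depth 22.35 Fz 7.2 excess -1.4
13.57 depth 22.74 Fz 8.0 excess -0.7
13.7 depth 23.09 Fz 9.0 excess 0.3
13.82 depth 23.5 Fz 9.0 excess 0.1
13.95 depth 23.84 Fz 10.7 excess 1.7
14.07 depth 23.95 Fz 12.1 excess 3.1
```

Bottom felt at about 23.7 mm (12 N). Ease off 0.5 mm and turn clockwise, checking the torque.

```bash
python3 -m pendant '0 0 -0.5 0 0 0 5;0 0 0 0 0 0 5'>/dev/null; python3 fz.py; python3 ok.py t 0.4;
python3 -m pendant '0 0 0 0 0 5 5;0 0 0 0 0 5 5;0 0 0 0 0 0 5'>/dev/null; python3 fz.py && python3 ok.py t 0.4 && python3 -m pendant '0 0 0 0 0 7 5;0 0 0 0 0 7 5;0 0 0 0 0 0 5'; python3 fz.py && python3 ok.py t 0.4
```

```text
14.32 depth 23.71 Fz 7.9 excess -1.1
[545.88  48.41 104.66] [1.6 5.1 7.9] [ 1.4  -0.24 -0.02]
14.7 depth 23.73 Fz 9.0 excess 0.1
[545.81  48.13 104.64] [0.5 6.3 9. ] [ 1.17 -0.2  -0.04]
time_s: 15.08
position: [545.6, 47.8, 104.6]
tool_rot: [[-0.841, 0.541, 0.001], [0.541, 0.841, 0.0], [-0.0, 0.001, -1.0]]
ft_force: [-0.3, 4.8, 8.8]
width: 9.3
grip_force: 45.0
15.07 depth 23.75 Fz 8.8 excess -0.1
[545.64  47.77 104.62] [-0.3  4.8  8.8] [ 0.99 -0.12 -0.04]
```

```bash
python3 -m pendant '0 0 0 0 0 7 5;0 0 0 0 0 7 5;0 0 0 0 0 0 5'>/dev/null; python3 fz.py && python3 ok.py t 0.4 && python3 -m pendant '0 0 0 0 0 7 5;0 0 0 0 0 7 5;0 0 0 0 0 0 5'>/dev/null; python3 fz.py && python3 ok.py t 0.4 && python3 -m pendant '0 0 0 0 0 7 5;0 0 0 0 0 7 5;0 0 0 0 0 0 5'; python3 fz.py && python3 ok.py t 0.4
```

```text
15.45 depth 23.77 Fz 8.5 excess -0.5
[545.4  47.5 104.6] [-0.4  2.5  8.5] [ 0.75 -0.07 -0.04]
15.82 depth 23.8 Fz 10.2 excess 1.2
[545.07  47.24 104.57] [-1.8  3.  10.2] [ 0.53  0.07 -0.02]
time_s: 16.2
position: [544.7, 47.1, 104.5]
tool_rot: [[-0.264, 0.965, -0.001], [0.965, 0.264, -0.001], [-0.0, -0.002, -1.0]]
ft_force: [-2.2, 1.5, 10.2]
width: 9.7
grip_force: 45.0
16.2 depth 23.84 Fz 10.2 excess 1.2
[544.69  47.11 104.53] [-2.2  1.5 10.2] [0.38 0.15 0.  ]
```

```bash
python3 -m pendant '0 0 -0.1 0 0 7 5;0 0 0 0 0 5 5;0 0 0 0 0 0 5'>/dev/null; python3 fz.py && python3 ok.py t 0.4 && python3 -m pendant '0 0 0 0 0 4 5;0 0 0 0 0 3 5;0 0 0 0 0 0 5'; python3 fz.py && python3 ok.py t 0.4
```

```text
16.57 depth 23.81 Fz 9.4 excess 0.4
[544.36  47.04 104.56] [-2.6  1.9  9.4] [0.24 0.25 0.01]
time_s: 16.95
position: [544.1, 47.1, 104.5]
tool_rot: [[0.064, 0.998, -0.003], [0.998, -0.064, -0.001], [-0.001, -0.003, -1.0]]
ft_force: [-3.0, 1.4, 10.1]
width: 9.9
grip_force: 45.0
16.95 depth 23.85 Fz 10.1 excess 1.1
[544.13  47.07 104.52] [-3.   1.4 10.1] [ 0.28  0.37 -0.03]
```

Turned about 87° with no stop torque. Let it rise gently within the grip, then open.

```bash
python3 -m pendant '0 0 -1 0 0 0 5;0 0 -1 0 0 0 5;0 0 -1 0 0 0 5;0 0 -0.5 0 0 0 5;0 0 0 0 0 0 5'>/dev/null; python3 fz.py; python3 ok.py t 0.4; python3 -m pendant '0 0 0 0 0 0 20;0 0 0 0 0 0 25;0 0 0 0 0 0 25'; python3 -m pendant '0 0 -10 0 0 0 25;0 0 -30 0 0 0 25;0 0 -40 0 0 0 25;0 0 -50 0 0 0 25;0 0 0 0 0 0 25'; python3 - <<'E'
from workcell import bot, imaging
import cv2,numpy as np
s=bot.sense();print(s['position'],s['ft_force'])
m=imaging.camera_model('wrist');np.save('pics/w3E.npy',m['extrinsics'])
p,d=imaging.get_image('wrist');cv2.imwrite('pics/w3.png',p[:,:,::-1])
p2,d=imaging.get_image('scene');a=cv2.resize(p2[160:275,265:415],None,fx=3,fy=3,interpolation=2);b=cv2.resize(p[100:300,180:440],(450,345));cv2.imwrite('pics/end.png',np.vstack([a,b])[:600,:,::-1] if 0 else cv2.resize(np.hstack([a,b]),(800,307))[:,:,::-1])
E
```

```text
17.57 depth 20.76 Fz 7.7 excess -0.5
[544.11  47.07 107.61] [-1.6  1.5  7.7] [ 0.3   0.26 -0.09]
time_s: 17.95
position: [546.0, 47.0, 107.3]
tool_rot: [[0.064, 0.998, 0.001], [0.998, -0.064, -0.001], [-0.001, 0.001, -1.0]]
ft_force: [0.7, -0.8, 3.1]
width: 23.9
grip_force: 1.9
time_s: 18.58
position: [547.9, 47.3, 241.3]
tool_rot: [[0.064, 0.998, 0.009], [0.998, -0.064, -0.001], [-0.001, 0.009, -1.0]]
ft_force: [0.7, -0.3, -0.9]
width: 24.9
grip_force: 0.0
[547.9182005   47.26352712 241.3243283 ] [ 0.66858244 -0.29924288 -0.87718845]
```

View pics/end.png

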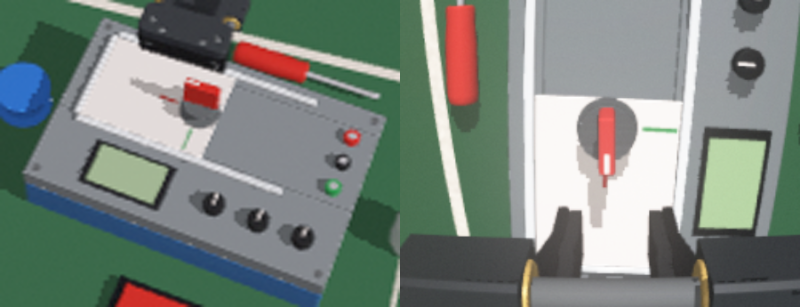

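The cover is shut and the wing lies along the case's y, with the red mark behind it. One check: the wing's height from the depth image should be about 118 if locked, 138 if up.

```bash
python3 - <<'E'
from h import *
import cv2
E=np.array(imaging.camera_model('wrist')['extrinsics']);p,d=imaging.get_image('wrist')
q=p.astype(int);m=(q[...,0]>150)&(q[...,1]<100)&(q[...,2]<100);m[:,:300]=0;m[:,340:]=0;m[:160]=0;m[220:]=0
v,u=np.nonzero(m&(d>0));P=[]
for a,b in zip(u,v):
    c,r=wray(E,(a,b));k=d[b,a]/-(E[:3,:3]@r)[2];P.append(c+k*r)
P=np.array(P);print(len(P),np.percentile(P[:,2],[10,50,75,95]));T=P[P[:,2]>np.percentile(P[:,2],50)-2];print(T.mean(0),cv2.fitLine(T[:,:2].astype(np.float32),2,0,.01,.01).ravel())
E
```

```text
231 [101.51440566 116.5427365  117.34591423 118.1112915 ]
[544.64411204  56.36425759 116.8604729 ] [1.1866055e-01 9.9293488e-01 5.4464410e+02 5.6364258e+01]
```

```bash
python3 -c "
from workcell import job_done
print(job_done())"
```

```text
the job is handed in; nothing more can be done
None
```

The cover is shut against its stop and the stud is locked: I eased it in to about 12 N at the bottom and turned it 90° clockwise. It now rests about 20 mm in, with the gripper clear, and nothing else was touched; I handed the job in at about 19 s.

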